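# Make up the Advent tray with candles stepped by height

## Robot

A 6-joint arm with a two-finger parallel gripper is mounted at the origin on the work surface. World frame = base frame: x ahead of the robot, y to its left, z up, the work surface at z = 0. Lengths are in mm, angles in rad, forces in N, time in s.
With the tool pointing down it reaches from about 275 to 750 mm from the base axis. Payload 10.2 kg.
Tool frame: the origin (TCP) lies midway between the tips of the shut fingers; the grasp point (between the pads) lies 19 mm behind it; z points along the fingers, y is the line along which they close (so a half turn about z gives the same grasp; the last joint's range is limited). The gripper opens to 85 mm and grips with 20 to 120 N. Pads are 22 mm wide; open, the fingers measure 114 mm over their backs; the gripper's body (76 mm by 85 mm) begins 54 mm behind the grasp point. The pads swing forward as they close: fully open they stand 13 mm farther back than shut.
Start: joints at [1.1, 0.313, 1.498, -0, 1.331, -0.223], TCP at [128.78, 508.966, 231.294] pointing down, gripper open.
Joint ranges: [-2.94, 2.94], [-0.97, 2.17], [0.19, 2.56], [-1.23, 4.37], [0.02, 3.11], [-2.88, 2.88]. Speed limits (rad/s): [2.39, 2.39, 3.01, 3.14, 3.14, 3.14].

## Interface

Orientations are given as a unit quaternion [x, y, z, w].
In Python, from plant import get_state, snapshot, camera_model, finish_job gives the robot as it stands.
- The arm moves only by the tool send_rows, never from a script. Its argument "deltas" is a list of rows, each a list of 4 numbers: the shift along the world's x, y, z in m, then the turn about the world's z in degrees. A call has 1 to 12 rows; each row shifts and turns the commanded pose from where the row before left it; what a row does not reach is not made up. A row lasts 1/10 s, in which the tool goes at most 50 mm and 8.59 degrees, less where a joint would pass 70% of its speed; a pose out of reach is approached as far as the arm can. A call is refused whole if a number of a shift passes 0.05 or a number of a turn 8.59, either way. A call with a gripper value outside its range is refused whole. "fingers" is the finger opening in m, from 0 to 0.0854, set as the call begins (left out, the last holds). The fingers move at their own pace and stop on an object; "grip_force" is the grip in N (left out, the last holds). Time passes only in rows, so rows that do not move let the fingers close. It gives the time, the measured TCP pose, the force, the opening and the grip force at its end, in the units of the state.
- get_state(): the state, without advancing time (a new reading comes with each control period).
- snapshot(name): name is "side" or "top"; returns (picture, depth): 384x512x3 uint8, blue, green, red; 384x512 float32, mm along the optical axis (not along the pixel's ray), 0 where there is no reading.
- camera_model(name): a dict with "intrinsics" (3x3 intrinsics, pixels), "eye" and "orientation" of the camera in the world. Camera axes: x right, y up, looking along -z (the intrinsics and any distortion apply to the point x, -y, -z); pixel columns grow to the right and rows downward; lengths in mm; the calibration is good to about 2 mm. A picture is of the moment at which its call begins. camera_model takes no time and is no camera call.
- finish_job(): hands the job in; it is judged then, once.
The state is a dict: "time": time; "qpos": joint angles; "joint_vel": joint speeds; "joint_efforts": joint torques, N m; "position": TCP position; "eef_rot": TCP orientation; "contact_force": force on the tool from outside, world axes, zero at the start; "moment": the same for the moment, N m; "grip_width": opening from 0.0 (shut) to 1.0 (fully open); "grasp_force": force on a finger pad.
Only numpy, scipy, OpenCV 4.12 (cv2) and the standard library are available. Lean on these libraries where they do the work, as an engineer would, in place of code of your own. Each camera call takes 0.05 s, during which the arm holds its last target. There are 200 camera calls.

## Task

Make up the Advent tray: stand the four ivory pillar candles on the four brass candle plates, one on each, stepping down in height along the row from the tallest on the plate next to the lantern to the shortest on the plate next to the bowl of pine cones. Set each candle upright in the middle of its plate and let go of it. Do not knock over any candle, and leave the votive glass that stands among them where it is.

Things in the scene. Friction and masses are not known exactly. Their poses are not given: they have to be found in the camera images.
- candle_60_mid (a point): the shortest of four plain ivory wax pillar candles, a cylinder 50 mm across and 60 mm tall (with a thin black wick 7 mm long on top), about 106 g, loose, standing upright on the bench; this point is its centre, 30 mm above its base; z is its long axis, pointing up
- candle_80_mid (a point): the second shortest of four plain ivory wax pillar candles, a cylinder 50 mm across and 80 mm tall (with a thin black wick 7 mm long on top), about 142 g, loose, standing upright on the bench; this point is its centre, 40 mm above its base; z is its long axis, pointing up
- candle_100_mid (a point): the second tallest of four plain ivory wax pillar candles, a cylinder 50 mm across and 100 mm tall (with a thin black wick 7 mm long on top), about 177 g, loose, standing upright on the bench; this point is its centre, 50 mm above its base; z is its long axis, pointing up
- candle_120_mid (a point): the tallest of four plain ivory wax pillar candles, a cylinder 50 mm across and 120 mm tall (with a thin black wick 7 mm long on top), about 212 g, loose, standing upright on the bench; this point is its centre, 60 mm above its base; z is its long axis, pointing up
- plate_a_floor (a point): the first, counted from the right-hand (-y) end of the row as the robot sees it, of four equal round brass candle plates fixed in a row, about 95 mm apart, on a long dark wooden tray (600 x 110 mm, 16 mm tall) that lies across the robot's view, turned by up to 7 degrees; saucer 86 mm across outside, flat floor 72 mm across, rim 5 mm above the floor; this point is the centre of the floor that the candle stands on, 15 mm above the bench; z points up
- plate_b_floor (a point): the second, counted from the right-hand (-y) end of the row as the robot sees it, of four equal round brass candle plates fixed in a row, about 95 mm apart, on a long dark wooden tray (600 x 110 mm, 16 mm tall) that lies across the robot's view, turned by up to 7 degrees; saucer 86 mm across outside, flat floor 72 mm across, rim 5 mm above the floor; this point is the centre of the floor that the candle stands on, 15 mm above the bench; z points up
- plate_c_floor (a point): the third, counted from the right-hand (-y) end of the row as the robot sees it, of four equal round brass candle plates fixed in a row, about 95 mm apart, on a long dark wooden tray (600 x 110 mm, 16 mm tall) that lies across the robot's view, turned by up to 7 degrees; saucer 86 mm across outside, flat floor 72 mm across, rim 5 mm above the floor; this point is the centre of the floor that the candle stands on, 15 mm above the bench; z points up
- plate_d_floor (a point): the fourth, counted from the right-hand (-y) end of the row as the robot sees it, of four equal round brass candle plates fixed in a row, about 95 mm apart, on a long dark wooden tray (600 x 110 mm, 16 mm tall) that lies across the robot's view, turned by up to 7 degrees; saucer 86 mm across outside, flat floor 72 mm across, rim 5 mm above the floor; this point is the centre of the floor that the candle stands on, 15 mm above the bench; z points up
- lantern: small dark metal lantern, 72 mm square, with glass sides and a pyramid roof (158 mm tall with its ring), fixed on one end of the tray, either one, about 108 mm from the centre of the nearest plate in line with the row of plates; a low white bowl of pine cones (78 mm across, about 60 mm tall) is fixed on the other end. Origin at the centre of its underside, 12 mm above the bench
- votive: bystander: small clear votive glass, like a tumbler, standing mouth up among the candles, 50 mm across the rim and 55 mm tall; origin at the centre of its underside. Also standing among the candles, or close by: a matchbox (55 x 36 x 15 mm) and a ribbon spool (50 mm across, 25 mm tall), both lying flat
Things that resemble listed ones, but are neither listed nor needed, are in the scene too. What is shaped like the part that bears candle_80_mid but red or turquoise is not meant.

How it is judged (in metres and radians):
At the end, for the whole second after the job is handed in: Each candle stands upright (within 0.08 rad), at rest and released on the floor of its own plate, its axis within 12 mm of the plate's centre, and the heights step down 120, 100, 80, 60 mm from the plate next to the lantern to the plate at the other end (((horizontal distance between lantern and plate_a_floor below 0.2 m and horizontal distance between candle_120_mid and plate_a_floor below 0.012 m and z of candle_120_mid in the frame of plate_a_floor between 0.055 and 0.066 m and horizontal distance between candle_100_mid and plate_b_floor below 0.012 m and z of candle_100_mid in the frame of plate_b_floor between 0.045 and 0.056 m and horizontal distance between candle_80_mid and plate_c_floor below 0.012 m and z of candle_80_mid in the frame of plate_c_floor between 0.035 and 0.046 m and horizontal distance between candle_60_mid and plate_d_floor below 0.012 m and z of candle_60_mid in the frame of plate_d_floor between 0.025 and 0.036 m) or (horizontal distance between lantern and plate_d_floor below 0.2 m and horizontal distance between candle_120_mid and plate_d_floor below 0.012 m and z of candle_120_mid in the frame of plate_d_floor between 0.055 and 0.066 m and horizontal distance between candle_100_mid and plate_c_floor below 0.012 m and z of candle_100_mid in the frame of plate_c_floor between 0.045 and 0.056 m and horizontal distance between candle_80_mid and plate_b_floor below 0.012 m and z of candle_80_mid in the frame of plate_b_floor between 0.035 and 0.046 m and horizontal distance between candle_60_mid and plate_a_floor below 0.012 m and z of candle_60_mid in the frame of plate_a_floor between 0.025 and 0.036 m)) and angle between each of candle_60_mid, candle_80_mid, candle_100_mid, candle_120_mid's own z axis and vertical below 0.08 rad and linear speed of each of candle_60, candle_80, candle_100, candle_120 below 0.02 m/s and angular speed of each of candle_60, candle_80, candle_100, candle_120 below 0.2 rad/s); the robot touches nothing.
It fails at once if a candle is knocked over (angle between any of candle_60_mid, candle_80_mid, candle_100_mid, candle_120_mid's own z axis and vertical above 0.9 rad).
It fails at once if the votive glass is shifted by more than 30 mm or tipped over (distance of votive from where it was at the start of the episode above 0.03 m or angle between votive's own z axis and vertical above 0.6 rad).
It also fails if it takes over 120 s, if anything falls off the work surface, if the arm or the gripper's body presses on something with over 40 N, if the wrist force passes 120 N, or if a joint passes its speed limit or range.

## Working session

There is one attempt and no reset: what is moved stays moved. The work goes in short steps, Python scripts to look and compute and a tool call to move; the robot and the scene stay as the last step left them, time stands still between calls to the robot, and variables do not carry over. Pictures are saved under pics/ and viewed, at most 14 in all, crops included, and the job is handed in when it is done.

Besides the shell and the picture viewer there is one more tool, called after "Emit:" by a JSON object that holds its "api" and its "payload". send_rows: Moves the arm, as the interface text tells. Its arguments: {"type":"object","properties":{"deltas":{"type":"array","items":{"type":"array","items":{"type":"number"}}},"fingers":{"type":"number"},"grip_force":{"type":"number"}},"required":["deltas"]}

```bash
mkdir -p pics
python3 - <<'E'
from plant import *
import cv2,numpy as np
for n in("top","side"):
    p,d=snapshot(n);cv2.imwrite(f"pics/{n}0.png",p);np.save(f"pics/{n}0.npy",d);print(n,camera_model(n))
s=get_state();print(s)
E
```

```text
top {'intrinsics': array([[350.58666711,   0.        , 248.46092847],
       [  0.        , 350.58666711, 185.52833169],
       [  0.        ,   0.        ,   1.        ]]), 'eye': array([400.85346001,  40.68893407, 968.34714514]), 'orientation': array([ 0.02639015, -0.05336951, -0.69904725,  0.71259259])}
side {'intrinsics': array([[369.15364786,   0.        , 258.78888857],
       [  0.        , 369.15364786, 192.52780125],
       [  0.        ,   0.        ,   1.        ]]), 'eye': array([  57.35611175, -611.26212118,  509.94611401]), 'orientation': array([ 0.48000746, -0.16144756, -0.26355405,  0.8210157 ])}
{'time': 0.1, 'qpos': array([ 1.09959772e+00,  3.13383574e-01,  1.49836564e+00,  6.60554185e-05,
        1.33101113e+00, -2.23401983e-01]), 'joint_vel': array([ 0.00049419, -0.00250966, -0.00210048,  0.00075093, -0.0001674 ,
       -0.00201799]), 'joint_efforts': array([ 1.96971472e-03, -4.12901008e+01, -2.60142320e+01, -1.37153256e-04,
        3.03065935e-03,  5.38395398e-06]), 'position': array([128.65494112, 508.75379571, 230.79596201]), 'eef_rot': array([ 1.23589348e-01,  9.92333276e-01, -5.38066322e-04, -2.28879986e-04]), 'contact_force': array([-0.15956245,  0.56869746, -0.84653515]), 'moment': array([ 0.00599845,  0.03495798, -0.00725416]), 'grasp_force': 0.0, 'grip_width': 1.0015093567464155}
```

View pics/top0.png

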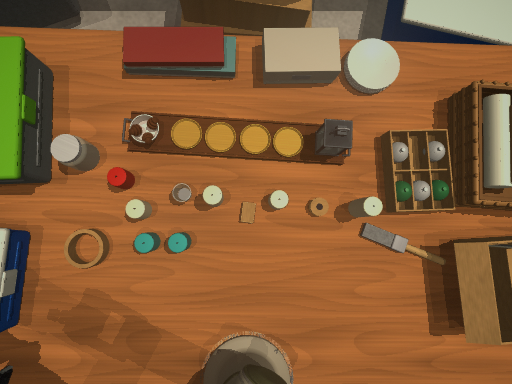

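View pics/side0.png

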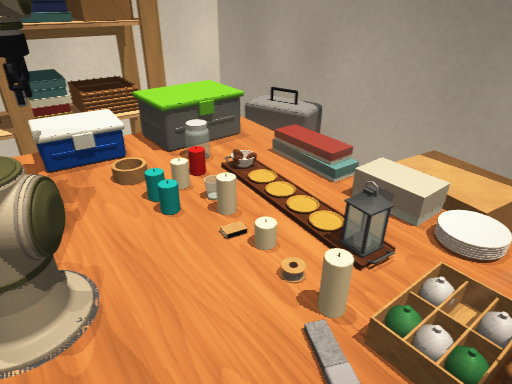

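The top view shows ivory tops at (136,209), (213,195), (279,199) and (372,206), and the votive at (181,193). The plates are at (186,133) to (288,141), with the lantern at the right (-y) end and the bowl on the left. Possible mix-ups are the red candle (120,178), the turquoise ones (146,243) and (178,242), the grey jar (68,150), the spool (319,207) and the votive. By colour, the four ivory ones are the candles. The side view suggests 120 at (336,283) and 60 at (265,233).

```bash
cat > h.py <<'E'
from plant import *
import cv2,numpy as np
from scipy.spatial.transform import Rotation as R
def cloud(n,d):
    c=camera_model(n);K=c["intrinsics"];v,u=np.mgrid[:384,:512]
    q=np.stack([(u-K[0,2])/K[0,0],-(v-K[1,2])/K[1,1],-np.ones_like(u)],-1)*d[...,None]
    return q@R.from_quat(c["orientation"]).as_matrix().T+c["eye"]
def ray(n,u,v,z):
    c=camera_model(n);K=c["intrinsics"]
    q=R.from_quat(c["orientation"]).as_matrix()@np.array([(u-K[0,2])/K[0,0],-(v-K[1,2])/K[1,1],-1])
    return (c["eye"]+q*(z-c["eye"][2])/q[2])[:2]
def circ(mask,seed,r=30):
    m=np.zeros_like(mask);cv2.circle(m,seed,r,1,-1)
    cs,_=cv2.findContours(mask*m,cv2.RETR_EXTERNAL,cv2.CHAIN_APPROX_NONE)
    return max(cs,key=cv2.contourArea)
E
python3 - <<'E'
from h import *
p=cv2.imread("pics/top0.png");d=np.load("pics/top0.npy");P=cloud("top",d)
print("bench",np.round(P[260:300:10,200:300:30,2]))
hsv=cv2.cvtColor(p,cv2.COLOR_BGR2HSV)
for s in[(136,209),(213,195),(279,199),(372,206)]:
    z=np.percentile(P[s[1]-5:s[1]+6,s[0]-5:s[0]+6,2],60)
    m=((abs(P[...,2]-z)<6)).astype(np.uint8)
    c=circ(m,s,16);(u,v),r=cv2.minEnclosingCircle(c);M=cv2.moments(c);u2,v2=M['m10']/M['m00'],M['m01']/M['m00']
    print(s,"z",z,(u,v,r),"ctr",ray("top",u,v,z),ray("top",u2,v2,z),hsv[s[1]+3,s[0]+4])
for s in[(186,133),(220,137),(255,138),(288,141)]:
    m=cv2.inRange(hsv,(15,110,110),(35,255,255))//255
    c=circ(m,s,18);(u,v),(a,b),_=cv2.fitEllipse(c)
    print(s,"plate",hsv[s[1],s[0]],(u,v,a,b),ray("top",u,v,18),P[s[1],s[0]])
for n,s in dict(lantern=(335,135),votive=(181,193),red=(120,178),teal=(146,243),spool=(319,207)).items():print(n,P[s[1],s[0]])
cv2.imwrite("pics/crop0.png",cv2.resize(p[100:270,90:410],None,fx=2.5,fy=2.5,interpolation=cv2.INTER_CUBIC))
E
```

```text
bench [[ 0.  0. -3. -1.]
 [-2.  1.  1.  1.]
 [ 1.  2.  0. -1.]
 [ 2. -3.  4.  0.]]
(136, 209) z 81.0547818844044 (135.09375, 208.28125, 10.09776782989502) ctr [438.51856408 290.08014396] [438.19327224 289.95964569] [ 33  56 202]
(213, 195) z 100.51784372487089 (212.1999969482422, 194.60000610351562, 9.92985725402832) ctr [475.05930854  97.78227282] [475.12615205  98.07870722] [ 33  46 203]
(279, 199) z 60.889664953694364 (278.82501220703125, 198.9499969482422, 9.385354042053223) ctr [470.60938913 -72.85532124] [470.6681849  -72.63315661] [ 34  43 204]
(372, 206) z 120.49658985852079 (372.05633544921875, 205.7042236328125, 10.205347061157227) ctr [ 453.99020156 -295.20106295] [ 453.76606705 -295.47259084] [ 36  47 206]
(186, 133) plate [ 19 182 185] (186.02854919433594, 132.98609924316406, 29.768407821655273, 30.714147567749023) [651.06324664 179.99377823] [652.42120654 180.8501625   12.68422516]
(220, 137) plate [ 19 183 191] (220.04232788085938, 136.4696502685547, 29.637380599975586, 30.542457580566406) [643.77543737  86.2086544 ] [643.27720072  86.47581039  14.04962445]
(255, 138) plate [ 19 182 196] (254.83656311035156, 138.42723083496094, 29.33213996887207, 30.457120895385742) [640.82879301 -10.19338351] [642.39704389 -10.7026716   16.64136659]
(288, 141) plate [ 19 182 198] (287.62762451171875, 141.1814422607422, 28.95676040649414, 29.8878231048584) [ 635.44955958 -101.64735911] [ 636.90273505 -103.24123837   14.32191777]
lantern [ 622.77536795 -198.47566859  143.94964543]
votive [485.83318581 189.28829036   5.61258916]
red [514.13091045 332.15584686  79.57707207]
teal [353.12543435 259.49450523  78.53893678]
spool [ 453.80324225 -187.52805501   22.49041703]
```

View pics/crop0.png

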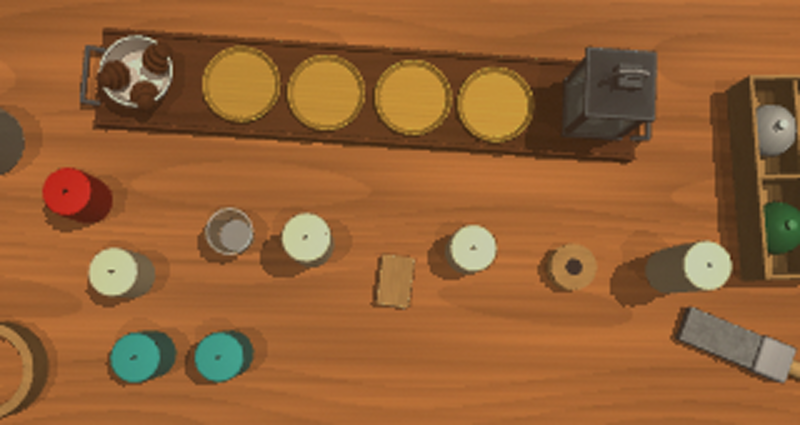

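The crop confirms four pale ivory tops with wicks. Depth gives 80 at (438,290), 100 at (475,98), 60 at (471,-73) and 120 at (454,-295). The fitted plates, in order a, b, c, d, are at (635,-102), (640,-8), (645,86) and (650,180). The lantern is next to plate a. I'll start with the 80 and send it to plate c, closing the fingers along x.

Emit:
{"api": "send_rows", "payload": {"deltas": [[0.0258, -0.0182, -0.005, -6.32], [0.0258, -0.0182, -0.005, -6.32], [0.0258, -0.0182, -0.005, -6.32], [0.0258, -0.0182, -0.005, -6.32], [0.0258, -0.0182, -0.005, -6.32], [0.0258, -0.0182, -0.005, -6.32], [0.0258, -0.0182, -0.005, -6.32], [0.0258, -0.0182, -0.005, -6.32], [0.0258, -0.0182, -0.005, -6.32], [0.0258, -0.0182, -0.005, -6.32], [0.0258, -0.0182, -0.005, -6.32], [0, 0, 0, 0]], "fingers": 0.0854, "grip_force": 30}}

```text
time: 1.3
position: [414.5, 306.7, 175.3]
eef_rot: [0.669, 0.743, -0.001, -0.0]
contact_force: [-0.1, 0.3, 0.1]
grip_width: 1.0
grasp_force: 0.0
```

Emit:
{"api": "send_rows", "payload": {"deltas": [[0.0118, -0.0083, -0.01, -3], [0.0118, -0.0083, -0.01, -3], [0, 0, -0.02, 0], [0, 0, -0.02, 0], [0, 0, 0, 0], [0, 0, 0, 0]]}}

```text
time: 1.9
position: [436.2, 292.2, 116.3]
eef_rot: [0.706, 0.709, -0.0, -0.0]
contact_force: [0.0, 0.1, -0.1]
grip_width: 0.997
grasp_force: 0.0
```

Run:
```python
from h import *
p,d=snapshot("top");q,_=snapshot("side")
cv2.imwrite("pics/g1.png",np.hstack([cv2.resize(p[120:280,60:220],(400,400)),cv2.resize(q[100:260,90:250],(400,400))]))
```

```text
(no output)
```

View pics/g1.png

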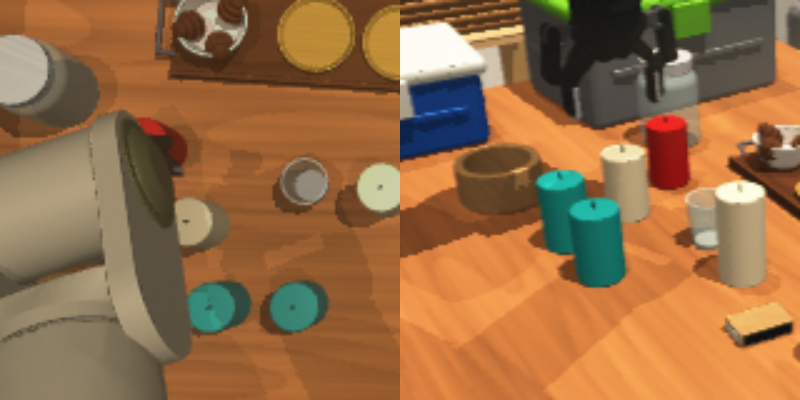

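The side view shows the fingers straddling the 80 candle just above its top. The red and teal neighbours stand on the +x+y and -x-y diagonals, so I'll turn -8° for clearance and descend.

Emit:
{"api": "send_rows", "payload": {"deltas": [[0.0015, -0.002, 0, -4], [0, 0, 0, -4], [0, 0, -0.02, 0], [0, 0, -0.02, 0], [0, 0, -0.02, 0], [0, 0, -0.014, 0], [0, 0, 0, 0], [0, 0, 0, 0]], "fingers": 0.076}}

```text
time: 2.8
position: [438.2, 290.4, 43.3]
eef_rot: [0.753, 0.658, 0.001, 0.0]
contact_force: [-0.1, 0.3, -0.2]
grip_width: 0.891
grasp_force: 0.0
```

Emit:
{"api": "send_rows", "payload": {"deltas": [[0, 0, 0, 0], [0, 0, 0, 0], [0, 0, 0, 0], [0, 0, 0, 0], [0, 0, 0, 0], [0, 0, 0, 0], [0, 0, 0, 0], [0, 0, 0, 0]], "fingers": 0.04}}

```text
time: 3.6
position: [438.2, 290.4, 43.4]
eef_rot: [0.753, 0.658, 0.001, 0.0]
contact_force: [-1.2, -0.3, 6.4]
grip_width: 0.58
grasp_force: 30.7
```

Emit:
{"api": "send_rows", "payload": {"deltas": [[0, 0, 0.01, 0], [0, 0, 0.02, 0], [0, 0, 0.02, 0], [0, 0, 0.025, 0], [0, 0, 0.025, 0], [0.01, -0.01, 0, 2], [0.02, -0.02, 0, 2], [0.025, -0.025, 0, 2], [0.025, -0.025, 0, 2], [0.025, -0.025, 0, 0], [0.025, -0.025, 0, 0], [0.025, -0.025, 0, 0]]}}

```text
time: 4.8
position: [593.4, 134.0, 142.9]
eef_rot: [0.705, 0.709, 0.0, 0.0]
contact_force: [0.7, -0.0, -1.6]
grip_width: 0.574
grasp_force: 31.5
```

Emit:
{"api": "send_rows", "payload": {"deltas": [[0.025, -0.025, 0, 0], [0.02, -0.02, 0, 0], [0.007, -0.004, 0, 0], [0, 0, 0, 0], [0, 0, 0, 0], [0, 0, 0, 0]]}}

```text
time: 5.4
position: [643.9, 87.3, 142.6]
eef_rot: [0.705, 0.709, -0.0, -0.0]
contact_force: [-0.0, -0.5, -0.8]
grip_width: 0.574
grasp_force: 31.6
```

Emit:
{"api": "send_rows", "payload": {"deltas": [[0.0015, -0.0015, -0.015, 0], [0, 0, -0.02, 0], [0, 0, -0.02, 0], [0, 0, -0.015, 0], [0, 0, -0.006, 0], [0, 0, -0.004, 0], [0, 0, -0.002, 0], [0, 0, 0, 0], [0, 0, 0, 0]]}}

```text
time: 6.3
position: [646.5, 84.6, 61.0]
eef_rot: [0.705, 0.709, 0.0, 0.0]
contact_force: [-0.6, -0.2, -0.7]
grip_width: 0.58
grasp_force: 31.6
```

Emit:
{"api": "send_rows", "payload": {"deltas": [[-0.001, 0.001, -0.001, 0], [0, 0, -0.001, 0], [0, 0, -0.001, 0], [0, 0, 0, 0], [0, 0, 0, 0]]}}

```text
time: 6.8
position: [645.3, 85.7, 58.5]
eef_rot: [0.705, 0.709, 0.0, 0.0]
contact_force: [-3.5, -0.4, 7.0]
grip_width: 0.573
grasp_force: 32.4
```

Emit:
{"api": "send_rows", "payload": {"deltas": [[0, 0, 0, 0], [0, 0, 0, 0], [0, 0, 0, 0], [0, 0, 0.01, 0], [0, 0, 0.025, 0], [0, 0, 0.03, 0], [0, 0, 0.03, 0], [0, 0, 0.005, 0], [0, 0, 0, 0]], "fingers": 0.078}}

```text
time: 7.7
position: [645.5, 85.7, 158.5]
eef_rot: [0.705, 0.709, 0.001, 0.001]
contact_force: [0.2, 0.1, 0.7]
grip_width: 0.91
grasp_force: 0.0
```

Emit:
{"api": "send_rows", "payload": {"deltas": [[-0.02, 0, 0, 0], [-0.03, 0.002, 0, 0], [-0.03, 0.002, 0, 0], [-0.03, 0.002, 0, 0], [-0.03, 0.004, 0, 0], [-0.02, 0.002, 0, 0], [-0.01, 0, 0, 0], [0, 0, 0, 0], [0, 0, 0, 0], [0, 0, 0, 0]]}}

```text
time: 8.7
position: [475.9, 97.5, 157.0]
eef_rot: [0.705, 0.709, -0.0, -0.0]
contact_force: [0.1, 0.0, -1.0]
grip_width: 0.913
grasp_force: 0.0
```

Run:
```python
from h import *
q,d=snapshot("side");P=cloud("side",d)
cv2.imwrite("pics/g2.png",cv2.resize(q[120:320,150:400],(750,600)))
```

```text
(no output)
```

View pics/g2.png

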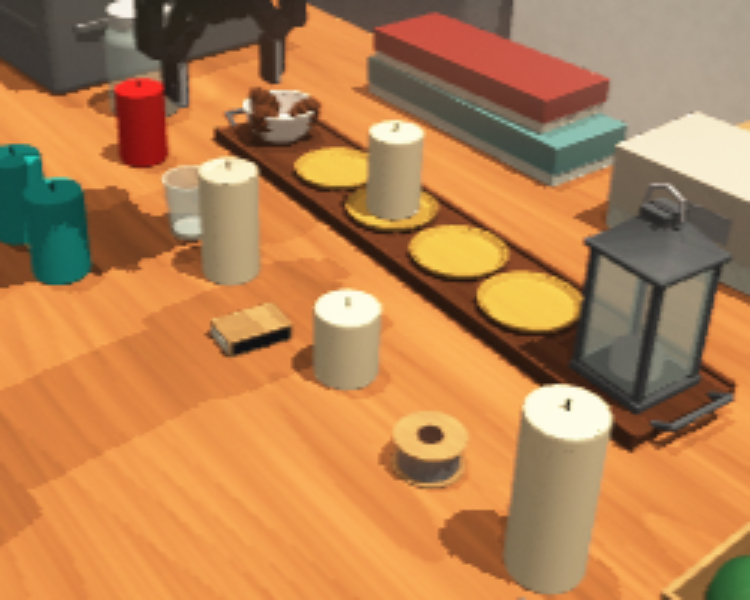

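The 80 stands upright in the middle of plate c (crop (395,210)). Next is the 100.

Emit:
{"api": "send_rows", "payload": {"deltas": [[-0.001, 0.0005, -0.02, 0], [0, 0, -0.025, 0], [0, 0, -0.02, 0], [0, 0, -0.02, 0], [0, 0, -0.015, 0], [0, 0, -0.002, 0], [0, 0, 0, 0], [0, 0, 0, 0]]}}

```text
time: 9.55
position: [474.8, 98.1, 56.0]
eef_rot: [0.705, 0.709, 0.0, 0.0]
contact_force: [-0.1, -0.9, -0.2]
grip_width: 0.913
grasp_force: 0.0
```

Emit:
{"api": "send_rows", "payload": {"deltas": [[0, 0, 0, 0], [0, 0, 0, 0], [0, 0, 0, 0], [0, 0, 0, 0], [0, 0, 0, 0], [0, 0, 0, 0], [0, 0, 0, 0]], "fingers": 0.04}}

```text
time: 10.25
position: [474.6, 98.2, 55.9]
eef_rot: [0.705, 0.709, 0.0, 0.0]
contact_force: [-0.3, 0.5, 5.8]
grip_width: 0.579
grasp_force: 30.5
```

Emit:
{"api": "send_rows", "payload": {"deltas": [[0, 0, 0.01, 0], [0, 0, 0.025, 0], [0, 0, 0.03, 0], [0, 0, 0.025, 0], [0.02, -0.013, 0, 0], [0.03, -0.019, 0, 0], [0.03, -0.019, 0, 0], [0.03, -0.019, 0, 0], [0.03, -0.019, 0, 0], [0.02, -0.013, 0, 0], [0.006, -0.004, 0, 0], [0, 0, 0, 0]]}}

```text
time: 11.45
position: [640.0, -8.0, 144.9]
eef_rot: [0.706, 0.709, -0.0, -0.0]
contact_force: [-0.8, 0.2, -1.5]
grip_width: 0.579
grasp_force: 31.8
```

Emit:
{"api": "send_rows", "payload": {"deltas": [[0, 0, -0.015, 0], [0, 0, -0.02, 0], [0, 0, -0.02, 0], [0, 0, -0.01, 0], [0, 0, 0, 0], [0, 0, 0, 0]]}}

```text
time: 12.05
position: [640.3, -7.5, 81.4]
eef_rot: [0.705, 0.709, 0.0, 0.0]
contact_force: [-0.5, -0.3, -0.4]
grip_width: 0.579
grasp_force: 31.8
```

Target TCP z is about 71.

Emit:
{"api": "send_rows", "payload": {"deltas": [[0, -0.001, -0.006, 0], [0, 0, -0.002, 0], [0, 0, -0.001, 0], [0, 0, -0.001, 0], [0, 0, -0.001, 0], [0, 0, 0, 0], [0, 0, 0, 0]]}}

```text
time: 12.75
position: [640.3, -8.9, 70.9]
eef_rot: [0.705, 0.709, 0.0, 0.0]
contact_force: [-4.2, 0.6, 9.4]
grip_width: 0.578
grasp_force: 32.4
```

Emit:
{"api": "send_rows", "payload": {"deltas": [[0, 0, 0, 0], [0, 0, 0, 0], [0, 0, 0, 0], [0, 0, 0.01, 0], [0, 0, 0.025, 0], [0, 0, 0.03, 0], [0, 0, 0.03, 0], [0, 0, 0.01, 0], [0, 0, 0, 0]], "fingers": 0.078}}

```text
time: 13.65
position: [640.7, -8.9, 175.8]
eef_rot: [0.705, 0.709, 0.001, 0.001]
contact_force: [0.4, -0.2, -0.2]
grip_width: 0.914
grasp_force: 0.0
```

Emit:
{"api": "send_rows", "payload": {"deltas": [[-0.02, -0.007, 0, 0], [-0.03, -0.012, 0, 0], [-0.03, -0.012, 0, 0], [-0.03, -0.012, -0.01, 0], [-0.03, -0.012, -0.02, 0], [-0.02, -0.007, -0.02, 0], [-0.01, -0.002, -0.01, 0], [0, 0, 0, 0], [0, 0, 0, 0]]}}

```text
time: 14.55
position: [470.3, -72.8, 114.0]
eef_rot: [0.705, 0.709, -0.0, -0.0]
contact_force: [-0.0, 0.1, 0.1]
grip_width: 0.908
grasp_force: 0.0
```

Emit:
{"api": "send_rows", "payload": {"deltas": [[0, 0, -0.02, 0], [0, 0, -0.02, 0], [0, 0, 0, 0], [0, 0, 0, 0]]}}

```text
time: 14.95
position: [470.8, -72.8, 74.8]
eef_rot: [0.705, 0.709, 0.0, 0.0]
contact_force: [0.0, -0.2, -0.2]
grip_width: 0.914
grasp_force: 0.0
```

Emit:
{"api": "send_rows", "payload": {"deltas": [[0, 0, -0.02, 0], [0, 0, -0.015, 0], [0, 0, -0.01, 0], [0, 0, 0, 0], [0, 0, 0, 0]]}}

```text
time: 15.45
position: [470.8, -73.0, 30.1]
eef_rot: [0.705, 0.709, 0.0, 0.001]
contact_force: [-0.8, 0.5, 0.8]
grip_width: 0.912
grasp_force: 0.0
```

Emit:
{"api": "send_rows", "payload": {"deltas": [[0, 0, 0, 0], [0, 0, 0, 0], [0, 0, 0, 0], [0, 0, 0, 0], [0, 0, 0, 0], [0, 0, 0, 0], [0, 0, 0, 0]], "fingers": 0.04}}

```text
time: 16.15
position: [470.6, -73.0, 30.1]
eef_rot: [0.705, 0.709, 0.0, 0.001]
contact_force: [-1.7, 0.5, 5.5]
grip_width: 0.577
grasp_force: 30.5
```

Emit:
{"api": "send_rows", "payload": {"deltas": [[0, 0, 0.01, 0], [0, 0, 0.025, 0], [0, 0, 0.03, 0], [0, 0, 0.03, 0], [0, 0, 0.025, 0], [0.01, 0.014, 0, 0], [0.02, 0.028, 0, 0], [0.02, 0.028, 0, 0], [0.02, 0.028, 0, 0], [0.02, 0.028, 0, 0], [0.02, 0.028, 0, 0], [0.02, 0.028, 0, 0]]}}

```text
time: 17.35
position: [600.7, 110.5, 150.1]
eef_rot: [0.705, 0.709, 0.0, 0.0]
contact_force: [-0.3, -1.6, -0.9]
grip_width: 0.575
grasp_force: 31.5
```

Emit:
{"api": "send_rows", "payload": {"deltas": [[0.02, 0.028, 0, 0], [0.02, 0.028, 0, 0], [0.01, 0.015, 0, 0], [0, 0, 0, 0], [0, 0, -0.02, 0], [0, 0, -0.025, 0], [0, 0, -0.025, 0], [0, 0, -0.015, 0], [0, 0, 0, 0], [0, 0, 0, 0]]}}

```text
time: 18.35
position: [650.6, 179.9, 65.5]
eef_rot: [0.705, 0.709, 0.0, 0.0]
contact_force: [0.5, 0.7, -0.8]
grip_width: 0.576
grasp_force: 31.6
```

Emit:
{"api": "send_rows", "payload": {"deltas": [[0, 0, -0.01, 0], [0, 0, -0.006, 0], [0, 0, -0.002, 0], [0, 0, -0.001, 0], [0, 0, -0.001, 0], [0, 0, -0.0005, 0], [0, 0, 0, 0], [0, 0, 0, 0]]}}

```text
time: 19.15
position: [650.4, 180.3, 45.1]
eef_rot: [0.705, 0.709, 0.0, 0.0]
contact_force: [-3.7, -0.9, 6.9]
grip_width: 0.58
grasp_force: 32.3
```

Emit:
{"api": "send_rows", "payload": {"deltas": [[0, 0, 0, 0], [0, 0, 0, 0], [0, 0, 0, 0], [0, 0, 0.01, 0], [0, 0, 0.03, 0], [0, 0, 0.04, 0], [0, 0, 0.04, 0], [0, 0, 0.03, 0], [0, 0, 0, 0]], "fingers": 0.078}}

```text
time: 20.05
position: [651.8, 180.4, 199.9]
eef_rot: [0.705, 0.709, 0.004, 0.003]
contact_force: [-0.4, 0.5, 0.1]
grip_width: 0.91
grasp_force: 0.0
```

Emit:
{"api": "send_rows", "payload": {"deltas": [[-0.02, -0.02, 0, 0], [-0.02, -0.04, 0, 0], [-0.02, -0.04, 0, 0], [-0.02, -0.045, 0, 0], [-0.02, -0.045, 0, 0], [-0.02, -0.045, 0, 0], [-0.02, -0.045, 0, 0], [-0.02, -0.045, 0, 0], [-0.016, -0.045, 0, 0], [-0.01, -0.04, 0, 0], [-0.01, -0.04, 0, 0], [0, -0.025, 0, 0]]}}

```text
time: 21.25
position: [452.8, -297.3, 193.8]
eef_rot: [0.706, 0.708, -0.0, -0.0]
contact_force: [0.3, 0.4, 0.0]
grip_width: 0.915
grasp_force: 0.0
```

Emit:
{"api": "send_rows", "payload": {"deltas": [[0, 0, 0, 0], [0, 0, 0, 0], [0, 0, 0, 0]]}}

```text
time: 21.55
position: [454.3, -293.7, 193.8]
eef_rot: [0.705, 0.709, 0.0, -0.0]
contact_force: [0.1, 0.3, 0.6]
grip_width: 0.912
grasp_force: 0.0
```

Run:
```python
from h import *
q,d=snapshot("side");p,_=snapshot("top")
cv2.imwrite("pics/g3.png",np.hstack([cv2.resize(q[80:380,200:500],(400,400)),cv2.resize(p[80:280,210:410],(400,400))]))
```

```text
(no output)
```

View pics/g3.png

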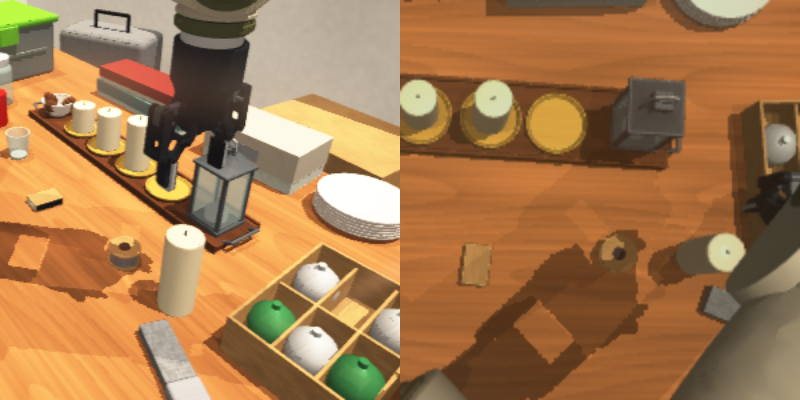

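Candles 60, 80 and 100 stand on plates d, c and b, and the hand is above the 120 with the fingers on either side of it.

Emit:
{"api": "send_rows", "payload": {"deltas": [[-0.0005, -0.0015, -0.01, 0], [0, 0, -0.02, 0], [0, 0, -0.01, 0], [0, 0, 0, 0], [0, 0, 0, 0]]}}

```text
time: 22.15
position: [453.8, -296.3, 154.1]
eef_rot: [0.705, 0.709, -0.0, 0.0]
contact_force: [0.2, -0.1, 0.5]
grip_width: 0.917
grasp_force: 0.0
```

Emit:
{"api": "send_rows", "payload": {"deltas": [[0, 0, -0.02, 0], [0, 0, -0.02, 0], [0, 0, -0.02, 0], [0, 0, -0.02, 0], [0, 0, -0.004, 0], [0, 0, 0, 0], [0, 0, 0, 0]]}}

```text
time: 22.85
position: [454.2, -296.9, 71.1]
eef_rot: [0.705, 0.709, -0.0, 0.001]
contact_force: [0.2, -0.3, 0.2]
grip_width: 0.915
grasp_force: 0.0
```

Emit:
{"api": "send_rows", "payload": {"deltas": [[0, 0, 0, 0], [0, 0, 0, 0], [0, 0, 0, 0], [0, 0, 0, 0], [0, 0, 0, 0], [0, 0, 0, 0], [0, 0, 0, 0]], "fingers": 0.04}}

```text
time: 23.55
position: [454.0, -296.6, 70.7]
eef_rot: [0.705, 0.709, -0.0, 0.001]
contact_force: [-1.8, 1.1, 5.9]
grip_width: 0.576
grasp_force: 31.1
```

Emit:
{"api": "send_rows", "payload": {"deltas": [[0, 0, 0.01, 0], [0, 0, 0.025, 0], [0, 0, 0.03, 0], [0, 0, 0.025, 0], [0, 0.02, 0, 0], [0, 0.03, 0, 0], [0, 0.03, 0, 0], [0, 0.03, 0, 0], [0, 0.03, 0, 0], [0.01, 0.03, 0, 0], [0.02, 0.02, 0, 0], [0.025, 0.003, 0, 0]]}}

```text
time: 24.75
position: [508.8, -101.1, 160.5]
eef_rot: [0.705, 0.71, 0.0, -0.0]
contact_force: [-0.5, -0.7, -1.9]
grip_width: 0.577
grasp_force: 32.0
```

Emit:
{"api": "send_rows", "payload": {"deltas": [[0.025, 0, 0, 0], [0.025, 0, 0, 0], [0.025, 0, 0, 0], [0.025, 0, 0, 0], [0.02, 0, 0, 0], [0.006, 0, 0, 0], [0, 0, 0, 0], [0, 0, 0, 0]]}}

```text
time: 25.55
position: [633.9, -103.3, 159.9]
eef_rot: [0.705, 0.709, -0.0, -0.0]
contact_force: [-0.7, -0.3, -3.0]
grip_width: 0.579
grasp_force: 32.1
```

Target z is about 85.7, so 74 down.

Emit:
{"api": "send_rows", "payload": {"deltas": [[0.001, 0, -0.015, 0], [0, 0, -0.02, 0], [0, 0, -0.02, 0], [0, 0, -0.008, 0], [0, 0, 0, 0], [0, 0, 0, 0]]}}

```text
time: 26.15
position: [635.9, -103.4, 97.5]
eef_rot: [0.705, 0.709, 0.0, 0.0]
contact_force: [0.2, -0.2, -2.2]
grip_width: 0.575
grasp_force: 32.1
```

Emit:
{"api": "send_rows", "payload": {"deltas": [[0, 0, -0.004, 0], [0, 0, -0.002, 0], [0, 0, -0.002, 0], [0, 0, -0.001, 0], [0, 0, -0.001, 0], [0, 0, 0, 0], [0, 0, 0, 0]]}}

```text
time: 26.85
position: [635.7, -103.4, 86.9]
eef_rot: [0.705, 0.709, 0.0, 0.0]
contact_force: [0.3, -0.7, -1.6]
grip_width: 0.582
grasp_force: 32.1
```

Emit:
{"api": "send_rows", "payload": {"deltas": [[0, 0, -0.001, 0], [0, 0, -0.0007, 0], [0, 0, 0, 0], [0, 0, 0, 0]]}}

```text
time: 27.25
position: [635.8, -103.4, 85.7]
eef_rot: [0.705, 0.709, 0.0, 0.0]
contact_force: [-2.9, 1.0, 5.4]
grip_width: 0.578
grasp_force: 32.6
```

Emit:
{"api": "send_rows", "payload": {"deltas": [[0, 0, 0, 0], [0, 0, 0, 0], [0, 0, 0, 0], [0, 0, 0.01, 0], [0, 0, 0.025, 0], [0, 0, 0.03, 0], [0, 0, 0.03, 0], [0, 0, 0.02, 0], [0, 0, 0, 0]], "fingers": 0.078}}

```text
time: 28.15
position: [636.8, -103.7, 204.0]
eef_rot: [0.705, 0.709, 0.001, 0.003]
contact_force: [-0.4, 0.3, 0.7]
grip_width: 0.916
grasp_force: 0.0
```

Emit:
{"api": "send_rows", "payload": {"deltas": [[-0.02, 0, 0, 0], [-0.04, 0, 0, 0], [-0.04, 0, 0, 0], [-0.04, 0, 0, 0], [-0.04, -0.02, 0, 0], [-0.03, -0.04, 0, 0], [-0.02, -0.04, 0, 0], [0, -0.04, 0, 0], [0, -0.04, 0, 0], [0, -0.03, 0, 0], [0, 0, 0, 0], [0, 0, 0, 0]]}}

```text
time: 29.35
position: [405.3, -313.1, 199.3]
eef_rot: [0.706, 0.709, 0.0, -0.001]
contact_force: [-0.9, 0.1, -0.7]
grip_width: 0.913
grasp_force: 0.0
```

Run:
```python
from h import *
p,d=snapshot("top");P=cloud("top",d);q,_=snapshot("side")
T=[(635.3,-102.5),(640.3,-8.4),(645.3,85.7),(650.2,179.8)]
for (x,y),h in zip(T,(120,100,80,60)):
    z=15+h
    m=((abs(P[...,2]-z)<9)&(np.hypot(P[...,0]-x,P[...,1]-y)<45)).astype(np.uint8)
    c=max(cv2.findContours(m,0,cv2.CHAIN_APPROX_NONE)[0],key=cv2.contourArea)
    (u,v),r=cv2.minEnclosingCircle(c)
    print(h,np.median(P[...,2][m>0]).round(1),r,ray("top",u,v,z)-(x,y))
cv2.imwrite("pics/g4.png",np.hstack([cv2.resize(q[80:380,180:480],(400,400)),cv2.resize(p[80:240,150:310],(400,400))]))
```

```text
120 134.8 10.049162864685059 [-1.01813616 -0.51320361]
100 114.8 9.872145652770996 [-0.79984888  0.16043312]
80 94.7 9.755496978759766 [-1.72837776  0.85891764]
60 74.9 9.640644073486328 [-1.50385055 -0.90295481]
```

View pics/g4.png

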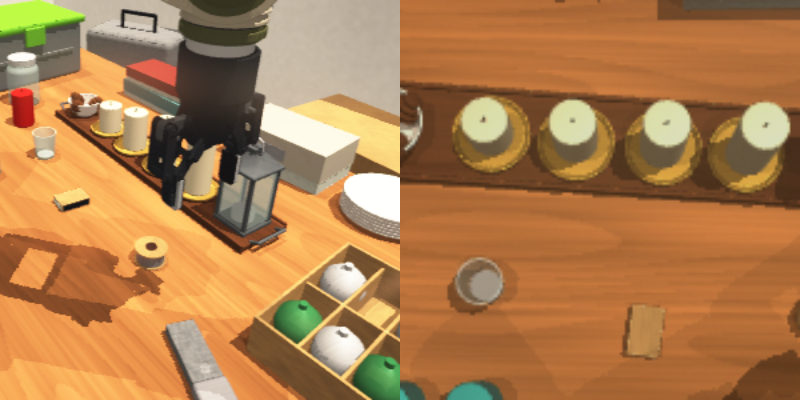

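All four candles stand on their plates, within 2 mm of centre and at the right heights. The votive hasn't moved and the hand is clear.

```bash
python3 -c "
from plant import *
print(finish_job())"
```

```text
the job is handed in; nothing more can be done
None
```

The job is handed in: candles 120, 100, 80 and 60 stand on plates a to d, stepping down from the lantern to the bowl, each measured within about 2 mm of its plate's centre, and the votive was left where it stood (no verdict was returned).

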